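Pack the field tester: stow the sensor modules and shut the case

ROBOT

A 6-joint arm with a two-finger parallel gripper is mounted at the origin on the work surface. World frame = base frame: x ahead of the robot, y to its left, z up, the work surface at z = 0. Lengths are in m, angles in rad, forces in N, time in s.
With the tool pointing down it reaches from about 0.275 to 0.825 m from the base axis. Payload 4.9 kg.
Tool frame: the origin (TCP) lies midway between the tips of the shut fingers; the grasp point (between the pads) lies 19 mm behind it (grip_point_offset is the distance from the TCP to the grasp point, in m); z points along the fingers, y is the line along which they close (so a half turn about z gives the same grasp; the last joint's range is limited). The gripper opens to 85 mm and grips with 20 to 120 N. Pads are 22 mm wide; open, the fingers measure 114 mm over their backs; the gripper's body (76 mm by 85 mm) begins 54 mm behind the grasp point. The pads swing forward as they close: fully open they stand 13 mm farther back than shut.
Start: joints at [1.157, 0.326, -0.193, 1.052, 0, 1.437], TCP at [0.152, 0.529, 0.231] pointing down, gripper open.
Joint ranges: [-2.65, 2.65], [-0.97, 1.79], [-1.3, 1.35], [-1.93, 2.1], [-1.47, 1.37], [-3.14, 3.14]. Speed limits (rad/s): [2.57, 2.57, 3.14, 3.14, 3.14, 3.14].

INTERFACE

Orientations are given as a rotation vector (axis times angle).
In Python, from cell import * gives the robot as it stands. Calls block until the motion is done:
- movep(position, orientation): joint-space move of the TCP to a pose.
- move_l(position, velocity=0.15, rot=None, until_force=None): straight line of the TCP; rot=None keeps the orientation; velocity is the mean speed in m/s. With until_force (N) it stops when the force on the tool has changed by that much, and returns True; else False.
- set_joints(angles): joint-space move.
- let_go() and grab(newtons=None): open the fingers fully, or close them until they stop; newtons is the grip in N (None keeps the last).
- sleep(seconds).
- ik(position, orientation): joint angles nearest the present ones, or None.
- get_state(): the state.
- grab_frame(name): name is "scene" or "top" or "wrist"; returns a dict with "img" (420x560x3 uint8, red, green, blue), "fx", "fy", "cx", "cy" (pixels), "cam_to_world" (4x4, takes a point from camera to world coordinates); the wrist camera has in their place "T_tool_cam" (4x4, takes a point from camera to tool coordinates, whose origin is the TCP and whose axes are the flange's). Camera axes: x right, y down, z forward; pixel columns grow to the right and rows downward; lengths in m; the calibration is good to about 2 mm. A picture is of the moment at which its call begins: read the wrist's pose just before it. There is no depth.
A pose or a line that the arm cannot do raises MotionError and nothing moves.
- sign_off(): hands the job in; it is judged then, once.
Trained networks look in the newest picture that a camera, given by its name, has taken for a name from the list of things; names that differ only in an ending like _2 or _b are one class to them, and where a whole thing is asked for, a point or a joint stands for the part that bears it (a point fixed in the world has none). Each returns a list of dicts, best first, with "score" (0 to 1); they miss things now and then, are a little off and sometimes report something else, mostly with a low value. They report only what shows in the picture. A call takes as long as a camera call.
- spot_in(camera, name): "centre" ([column, row] in pixels, amid what is visible of it).
- silhouettes(camera, name): "mask" (420x560 bool, what is visible of it) and "centre" ([column, row] in pixels, amid what is visible of it).
- tip_of(camera, name): "centre" ([column, row] in pixels: a listed point, or the origin of a listed thing).
The state is a dict: "clock": time; "q": joint angles; "joint_velocities": joint speeds; "tau": joint torques, N m; "position": TCP position; "eef_rot": TCP orientation; "contact_force": force on the tool from outside, world axes, zero at the start; "wrist_torque": the same for the moment, N m; "finger_gap": opening from 0.0 (shut) to 1.0 (fully open); "grasp_force": force on a finger pad.
Only numpy, scipy, OpenCV 4.12 (cv2) and the standard library are available. Lean on these libraries where they do the work, as an engineer would, in place of code of your own. Each camera call takes 0.05 s, during which the arm holds its last target. There are 200 camera calls.

TASK

Pack up the portable tester: take the little cardboard box off its panel, slide the white blank out of its track, and lay both in the grey tray. Then slide each coloured sensor module on the bench under the lips of the track of its own colour until it is fully home against the stop. When all are stowed, lower the lid gently until it is fully closed; leave the other things on the bench where they are.

Things in the scene. Friction and masses are not known exactly. Their poses are not given: they have to be found in the camera images.
- tray_in (a point): centre of the inner floor of a shallow open grey plastic tray on the right of the bench, fixed; outside 140 (its x) x 170 (its y) x 32 mm, walls 4 mm, inner floor about 4 mm above the bench
- carton: small cardboard box of spares with a yellow band, 60 (its x) x 36 (its y) x 28 mm high, 60 g; origin at the centre of its underside; it starts flat on the front of the tester's panel, in the way of the tracks
- carton_center (a point): centre of that cardboard box (14 mm above its underside)
- blank_center (a point): centre (28 mm above its underside) of the white blank: a dummy module, all white, same shape and size as the coloured modules (see red_module), 180 g; it starts fully home in the middle one of the three tracks, at (60, -10, 88) mm in the frame of the case, and comes out only by sliding it straight back (case -x) by 90 mm or more
- blank: the same white blank; origin at the centre of its underside
- case: portable tester in a black hard case, fixed: 300 (its x) x 240 (its y) x 60 mm high; origin at the centre of its underside; x points away from the robot (yaw within 0.12 rad). On top a flat aluminium panel 60 mm above the bench; three tracks stand on it 68 mm apart in y, and the 129 mm of panel in front of them (-x) is for setting modules down. Lid hinged along the left (+y) edge
- lid (a joint): angle of the black lid: 0 closed, 2.0 wide open, starts at 1.7 to 1.95. The hinge is stiff (about 1 N m): the lid stays where it is left and must be pushed all the way down; some 4 to 7 N at the tab. The lid is a shell 300 x 240 x 70 mm deep; open, it stands up to 335 mm above the bench
- lid_hinge (a point): point on the hinge line, middle of the case's left edge, 61 mm above the bench; frame turns with the lid: at 0 its axes are those of the case, and the lid lies towards -y and +z of it; opening turns the free edge (-y) up and over to +y
- lid_tab (a point): centre of the orange tab in the middle of the lid's free edge; 60 mm along the hinge direction, 10 mm thick (lid frame z), sticks out 35 mm from the lid; its centre lies at (0, -257.5, +7) mm in the lid_hinge frame. When the lid is open its outer face looks to the left (case +y), when closed its outer face is on top, about 73 mm above the bench
- red_module (a point): centre (28 mm above its underside) of the red sensor module: a steel base plate 60 (its x) x 40 (its y) x 8 mm with a red square post 14 x 14 mm in the middle, rising to 56 mm above the underside; a red cover 22 mm wide and 5 mm high lies on the plate round the post; 180 g (hidden scale 0.7 to 1.3), the same seen from either end. May be absent
- red_home (a point): where the red module's centre lies when fully home in the red track; axes as the case. In x the lips run from 50 mm before to 30 mm beyond this point, the flared mouth begins 71 mm before it, and the stop holds the plate's end 30 mm beyond it
- track_red: track with red lips, on the panel: slot along its x, 44 mm wide, open towards -x (the robot) with a flared mouth 54 mm wide; walls 15 mm high; lips overhang 11 to 15 mm above the panel with a 28 mm gap between them, so a plate goes in only from the -x end, under the lips, its post standing up in the gap. Origin on the panel, 10 mm before the home point. Which track is where varies
- yellow_module (a point): centre (28 mm above its underside) of the yellow sensor module: a steel base plate 60 (its x) x 40 (its y) x 8 mm with a yellow square post 14 x 14 mm in the middle, rising to 56 mm above the underside; a yellow cover 22 mm wide and 5 mm high lies on the plate round the post; 180 g (hidden scale 0.7 to 1.3), the same seen from either end. May be absent
- yellow_home (a point): where the yellow module's centre lies when fully home in the yellow track; axes as the case. In x the lips run from 50 mm before to 30 mm beyond this point, the flared mouth begins 71 mm before it, and the stop holds the plate's end 30 mm beyond it
- track_yellow: track with yellow lips, on the panel: slot along its x, 44 mm wide, open towards -x (the robot) with a flared mouth 54 mm wide; walls 15 mm high; lips overhang 11 to 15 mm above the panel with a 28 mm gap between them, so a plate goes in only from the -x end, under the lips, its post standing up in the gap. Origin on the panel, 10 mm before the home point. Which track is where varies
- blue_module (a point): centre (28 mm above its underside) of the blue sensor module: a steel base plate 60 (its x) x 40 (its y) x 8 mm with a blue square post 14 x 14 mm in the middle, rising to 56 mm above the underside; a blue cover 22 mm wide and 5 mm high lies on the plate round the post; 180 g (hidden scale 0.7 to 1.3), the same seen from either end. May be absent
- blue_home (a point): where the blue module's centre lies when fully home in the blue track; axes as the case. In x the lips run from 50 mm before to 30 mm beyond this point, the flared mouth begins 71 mm before it, and the stop holds the plate's end 30 mm beyond it
- track_blue: track with blue lips, on the panel: slot along its x, 44 mm wide, open towards -x (the robot) with a flared mouth 54 mm wide; walls 15 mm high; lips overhang 11 to 15 mm above the panel with a 28 mm gap between them, so a plate goes in only from the -x end, under the lips, its post standing up in the gap. Origin on the panel, 10 mm before the home point. Which track is where varies
- tape: flat yellow roll of tape, 90 mm across, 20 mm high; bystander, origin at its underside
- cap: small orange cap, 30 mm across, 18 mm high, lying among the modules; bystander, origin at its underside
- jar: clear jar, 60 mm across, 70 mm high; bystander, origin at its underside

How it is judged:
On the way, in this order (a step that is already met when the one before it is completed fails the run):
1. every module present is home in the track of its colour, with the lid still open (horizontal distance between red_module and red_home below 0.007 m and z of red_module in the frame of red_home between -0.005 and 0.005 m and angle between each of red_module, yellow_module, blue_module's own z axis and vertical below 0.12 rad and horizontal distance between yellow_module and yellow_home below 0.007 m and z of yellow_module in the frame of yellow_home between -0.005 and 0.005 m and horizontal distance between blue_module and blue_home below 0.007 m and z of blue_module in the frame of blue_home between -0.005 and 0.005 m and value of joint lid above 0.8 rad), for 0.2 s.
2. the lid is closed (value of joint lid below 0.05 rad), for 0.2 s.
At the end, for the whole second after the job is handed in: Every module present lies flat within 7 mm of the home point of the track of its colour, the cardboard box lies at rest in the tray and so does the white blank, and the lid is closed to within 0.05 rad (horizontal distance between red_module and red_home below 0.007 m and z of red_module in the frame of red_home between -0.005 and 0.005 m and angle between each of red_module, yellow_module, blue_module's own z axis and vertical below 0.12 rad and horizontal distance between yellow_module and yellow_home below 0.007 m and z of yellow_module in the frame of yellow_home between -0.005 and 0.005 m and horizontal distance between blue_module and blue_home below 0.007 m and z of blue_module in the frame of blue_home between -0.005 and 0.005 m and x of carton_center in the frame of tray_in between -0.06 and 0.06 m and y of carton_center in the frame of tray_in between -0.075 and 0.075 m and z of carton_center in the frame of tray_in between 0 and 0.04 m and linear speed of each of carton, blank below 0.02 m/s and x of blank_center in the frame of tray_in between -0.06 and 0.06 m and y of blank_center in the frame of tray_in between -0.075 and 0.075 m and z of blank_center in the frame of tray_in between 0 and 0.06 m and value of joint lid below 0.05 rad); the robot touches nothing.
It fails at once if the lid slammed (falling faster than 2.5 rad/s) (velocity of joint lid below -2.5 rad/s).
It fails at once if a bystander moved by more than 6 cm (distance of any of tape, cap, jar from where it was at the start of the episode above 0.06 m).
Of mod_red, mod_yellow, mod_blue only 2 to 3 are there at a start; the rules pass over those that are not, and their reading is None.
At some moment in a run one of carton, blank may be knocked a few centimetres aside while the robot is not near it.
Once in a run the grip may slacken for a moment while it holds something.
It also fails if it takes over 200 s, if anything falls off the work surface, if the arm or the gripper's body presses on something with over 40 N, if the wrist force passes 120 N, or if a joint passes its speed limit or range.

## Working session

There is one attempt and no reset: what is moved stays moved. The work goes in short steps, each a Python script; the robot and the scene stay as the last script left them, time stands still between calls to the robot, and variables do not carry over. Pictures are saved under pics/ and viewed, at most 14 in all, crops included, and the job is handed in when it is done.

```bash
ls; mkdir -p pics; cat > h.py <<'E'
from cell import *
import numpy as np, cv2
from scipy.spatial.transform import Rotation as R
def save(n,f): cv2.imwrite(f'pics/{n}.png',f['img'][:,:,::-1])
def ray(f,px,T=None):
    T=np.array(f['cam_to_world']) if T is None else T
    d=T[:3,:3]@np.array([(px[0]-f['cx'])/f['fx'],(px[1]-f['cy'])/f['fy'],1]); return T[:3,3],d
def atz(f,px,z,T=None):
    o,d=ray(f,px,T); return o+d*(z-o[2])/d[2]
def wrist():
    s=get_state(); f=grab_frame('wrist'); T=np.eye(4); T[:3,:3]=R.from_rotvec(s['eef_rot']).as_matrix(); T[:3,3]=s['position']
    return f,T@np.array(f['T_tool_cam'])
def project(f,p,T=None):
    T=np.array(f['cam_to_world']) if T is None else T
    c=np.linalg.inv(T)@np.append(p,1); return np.array([f['fx']*c[0]/c[2]+f['cx'],f['fy']*c[1]/c[2]+f['cy']])
E
python3 - <<'E'
from h import *
s=get_state(); print(s)
for c in ['top','scene']:
    f=grab_frame(c); save(c+'0',f); print(c,np.round(f['cam_to_world'],3).tolist(),f['fx'],f['cx'],f['cy'])
    for n,z in [('tray_in',.004),('carton_center',.074),('blank_center',.088),('case',0),('lid_hinge',.061),('lid_tab',.3),('red_module',.028),('yellow_module',.028),('blue_module',.028),('red_home',.088),('yellow_home',.088),('blue_home',.088),('track_red',.06),('track_yellow',.06),('track_blue',.06),('tape',0),('cap',0),('jar',0)]:
        r=tip_of(c,n)
        print(n,[(round(x['score'],2),np.round(x['centre']).tolist(),np.round(atz(f,x['centre'],z),3).tolist()) for x in r[:2]])
f,T=wrist(); print(T.round(3).tolist(), np.round(f['T_tool_cam'],3).tolist())
E
```

```text
pics
{'clock': 0.0, 'q': array([ 1.15677353e+00,  3.26937781e-01, -1.93606741e-01,  1.05200757e+00,
        2.44708120e-05,  1.43662288e+00]), 'joint_velocities': array([ 0.00068168, -0.00040432,  0.00158237,  0.00073141,  0.00071664,
       -0.00095652]), 'tau': array([ 1.91101477e-03, -4.43398154e+01,  2.62443316e+01,  1.54546264e-02,
        1.80916122e-04,  1.56827234e-06]), 'position': array([0.15164178, 0.52806204, 0.23049649]), 'eef_rot': array([-4.38083612e-01, -3.11039327e+00,  2.64416437e-03]), 'contact_force': array([ 0.02867824, -0.67353478, -0.39374685]), 'wrist_torque': array([-0.044935  , -0.02306284, -0.03957291]), 'grasp_force': 0.0, 'finger_gap': 1.00046687851119}
top [[-0.027, -0.992, 0.126, 0.365], [-1.0, 0.029, 0.01, -0.044], [-0.013, -0.125, -0.992, 1.019], [0.0, 0.0, 0.0, 1.0]] 454.98191096677414 279.55179048438623 211.89734823187382
tray_in [(0.55, [421.0, 226.0], [0.453, -0.349, 0.004]), (0.44, [174.0, 172.0], [0.591, 0.203, 0.004])]
carton_center [(0.71, [215.0, 237.0], [0.436, 0.1, 0.074])]
blank_center [(0.63, [201.0, 169.0], [0.578, 0.126, 0.088])]
case [
[... 2092 characters left out ...]
(0.31, [243.0, 240.0], [0.619, -0.113, 0.088])]
track_red [(0.85, [315.0, 251.0], [0.577, 0.056, 0.06])]
track_yellow [(0.87, [344.0, 252.0], [0.559, 0.126, 0.06]), (0.69, [188.0, 213.0], [0.526, -0.307, 0.06])]
track_blue [(0.68, [367.0, 258.0], [0.564, 0.181, 0.06]), (0.29, [190.0, 215.0], [0.533, -0.298, 0.06])]
tape [(0.82, [237.0, 294.0], [0.714, -0.097, 0.0])]
cap [(0.69, [223.0, 228.0], [0.489, -0.224, 0.0])]
jar [(0.64, [219.0, 182.0], [0.271, -0.328, 0.0])]
[[0.277, 0.928, 0.251, 0.088], [0.961, -0.268, -0.072, 0.547], [0.001, 0.261, -0.965, 0.372], [0.0, 0.0, 0.0, 1.0]] [[-0.001, -0.965, -0.261, 0.067], [1.0, -0.001, 0.0, 0.0], [-0.001, -0.261, 0.965, -0.141], [0.0, 0.0, 0.0, 1.0]]
```

View pics/top0.png

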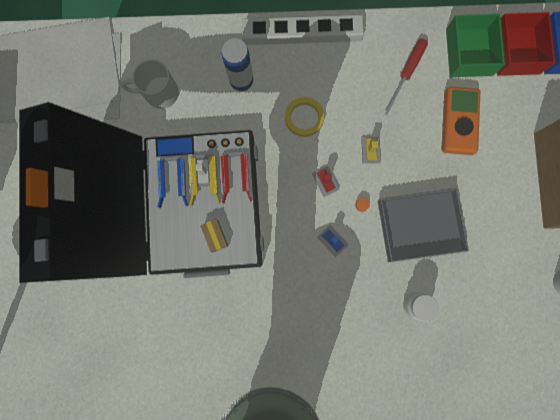

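View pics/scene0.png

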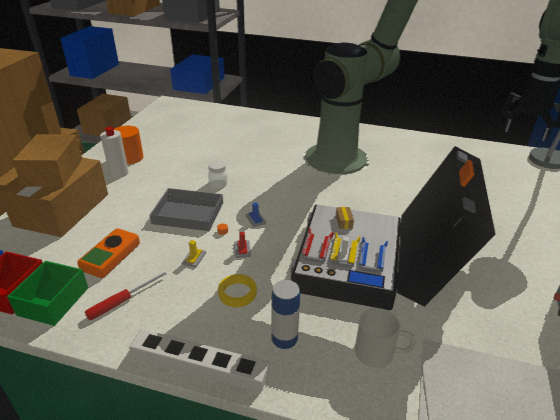

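The top view shows the lid open to the left (orange tab at 37,188), tracks blue/yellow/red at columns 173/203/234, the carton at (215,236), and modules red (326,180), yellow (372,149) and blue (332,240). The scene view confirms all three modules are there and the tray is at (188,210). The cap sits between the red and yellow modules. Next I'll go above the case for a close look.

```bash
cat >> h.py <<'E'
def down(a): return (R.from_euler('z',a)*R.from_euler('x',np.pi)).as_rotvec()  # tool x (camera side) along yaw a
def look(names,c='wrist'):
    if c=='wrist': f,T=wrist()
    else: f=grab_frame(c); T=np.array(f['cam_to_world'])
    out={}
    for n,z in names:
        r=tip_of(c,n); out[n]=[(round(x['score'],2),np.round(atz(f,x['centre'],z,T)[:2],4).tolist()) for x in r[:2]]
        print(n,out[n])
    return f,T,out
E
python3 - <<'E'
from h import *
s=get_state()
move_l([s['position'][0],s['position'][1],0.42],.3)
for a in (0,np.pi/2,np.pi,-np.pi/2):
    print(a,[None if (q:=ik(p,down(a))) is None else np.round(q,2).tolist() for p in ([.44,.1,.1],[.58,.19,.1],[.63,-.25,.1],[.45,-.35,.1])])
movep([.45,.12,.38],down(np.pi))
f,T,o=look([('carton_center',.074),('blank_center',.088),('red_home',.088),('yellow_home',.088),('blue_home',.088),('case',0),('track_red',.06),('track_yellow',.06),('track_blue',.06)])
save('w1',f)
m=silhouettes('wrist','carton')
if m:
    ys,xs=np.nonzero(m[0]['mask']); print(m[0]['score'],cv2.minAreaRect(np.c_[xs,ys].astype(np.float32)))
print(get_state()['q'],get_state()['clock'])
E
```

```text
0 [[0.06, 0.29, -0.63, 0.65, 0.0, -3.08], [0.2, 0.55, -0.2, 0.82, 0.0, -2.95], [-0.49, 0.66, 0.01, 0.92, 0.0, 2.66], [-0.79, 0.48, -0.32, 0.77, 0.0, 2.35]]
1.5707963267948966 [[0.06, 0.29, -0.63, 0.65, 0.0, 1.63], [0.2, 0.55, -0.2, 0.82, 0.0, 1.77], [-0.49, 0.66, 0.01, 0.92, 0.0, 1.08], [-0.79, 0.48, -0.32, 0.77, 0.0, 0.78]]
3.141592653589793 [[0.06, 0.29, -0.63, 0.65, 0.0, 0.06], [0.2, 0.55, -0.2, 0.82, 0.0, 0.2], [-0.49, 0.66, 0.01, 0.92, 0.0, -0.49], [-0.79, 0.48, -0.32, 0.77, 0.0, -0.79]]
-1.5707963267948966 [[0.06, 0.29, -0.63, 0.65, 0.0, -1.51], [0.2, 0.55, -0.2, 0.82, 0.0, -1.38], [-0.49, 0.66, 0.01, 0.92, 0.0, -2.06], [-0.79, 0.48, -0.32, 0.77, 0.0, -2.36]]
carton_center [(0.73, [0.4372, 0.1035])]
blank_center [(0.8, [0.575, 0.1258]), (0.53, [0.4208, -0.1175])]
red_home [(0.95, [0.5817, 0.0606])]
yellow_home [(0.88, [0.5757, 0.1263])]
blue_home [(0.92, [0.5767, 0.1954])]
case [(0.8, [0.5244, 0.1354]), (0.38, [0.5068, -0.2202])]
track_red [(0.75, [0.5692, 0.0562]), (0.31, [0.4892, -0.1801])]
track_yellow [(0.73, [0.5638, 0.1271])]
track_blue [(0.87, [0.5654, 0.19]), (0.51, [0.5664, 0.0564])]
0.97 ((263.82757568359375, 164.56895446777344), (51.43760681152344, 31.19681739807129), 68.19859313964844)
[ 1.02108250e-01  1.08772300e-01 -9.48522989e-02  1.36719652e+00
  4.36759145e-06  1.01941739e-01] 5.1167
```

View pics/w1.png

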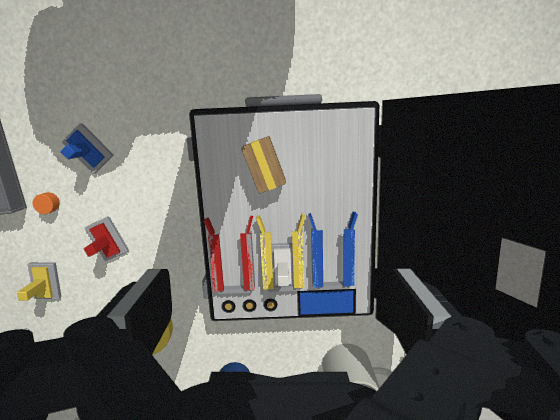

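The wrist view shows the carton at (264,165), red/yellow/blue tracks at columns 231/281/333, and the blank's post at (282,272) in the yellow track. I'll get the case yaw from the panel corners, then take the carton.

```bash
cat >> h.py <<'E'
def top_yaw(mask,f,T,z):
    "centre and yaw of long axis (world) of a mask projected to height z"
    c=max(cv2.findContours(mask.astype(np.uint8),cv2.RETR_EXTERNAL,cv2.CHAIN_APPROX_NONE)[0],key=cv2.contourArea)[:,0]
    w=np.array([atz(f,p,z,T)[:2] for p in c]); (cx,cy),(a,b),t=cv2.minAreaRect((w*1000).astype(np.float32))
    if a<b: t+=90;a,b=b,a
    return np.array([cx,cy])/1000,np.radians((t+90)%180-90),(a,b)
TRAY=np.array([.454,-.345])
E
python3 - <<'E'
from h import *
f,T=wrist()
C=np.array([atz(f,p,.06,T)[:2] for p in [(193,111),(378,103),(372,315),(212,319)]]); print(C.round(3),C.mean(0))
for i,j in ((0,3),(1,2),(0,1),(3,2)):
    d=C[j]-C[i]; print(np.arctan2(d[1],d[0]))
m=silhouettes('wrist','carton')[0]['mask']; c,y,s=top_yaw(m,f,T,.085); print(c,y,s)
m2=silhouettes('wrist','tray_in'); 
# coloured lip pixels
hsv=cv2.cvtColor(f['img'],cv2.COLOR_RGB2HSV)
for n,lo,hi,x0,x1 in (('red',(0,150,60),(6,255,255),200,258),('yel',(22,120,60),(32,255,255),252,310),('blue',(105,150,60),(125,255,255),300,360)):
    k=cv2.inRange(hsv,lo,hi); k[:235]=0;k[288:]=0;k[:,:x0]=0;k[:,x1:]=0
    ys,xs=np.nonzero(k); xm=(xs.min()+xs.max())/2
    w=np.array([atz(f,p,.075,T)[:2] for p in zip(xs,ys)]); wx=(xs<xm)
    fits=[np.polyfit(w[g,0],w[g,1],1) for g in (wx,~wx)]
    print(n,len(xs),[(round(p[0],3),round(np.polyval(p,.57),4)) for p in fits], np.round([w[:,0].min(),w[:,0].max()],3))
# carton: pads closing along carton y => tool x along carton long axis
a=y if np.cos(y)<0 else y+np.pi
p=c; rot=down(a)
movep([*p,.20],rot)
f,T=wrist(); m=silhouettes('wrist','carton')
if m:
    c,y2,s=top_yaw(m[0]['mask'],f,T,.085); print('near',c,y2,s)
save('w2',f); print(get_state()['clock'])
E
```

```text
[[0.376 0.015]
 [0.367 0.242]
 [0.658 0.254]
 [0.664 0.025]] [0.51612581 0.13412645]
0.032297991236656325
0.04158252231309129
1.6115545370665005
1.5977037905118938
[0.43970752 0.10311491] 0.3224654650618547 (61.29726028442383, 37.23138427734375)
red 907 [(np.float64(0.036), np.float64(0.0378)), (np.float64(0.079), np.float64(0.0777))] [0.532 0.606]
yel 658 [(np.float64(0.033), np.float64(0.1071)), (np.float64(0.039), np.float64(0.1437))] [0.532 0.606]
blue 809 [(np.float64(0.011), np.float64(0.1743)), (np.float64(0.045), np.float64(0.2142))] [0.532 0.605]
near [0.43853912 0.10231833] 0.35589918886087296 (64.8577880859375, 36.66848373413086)
6.1167
```

View pics/w2.png

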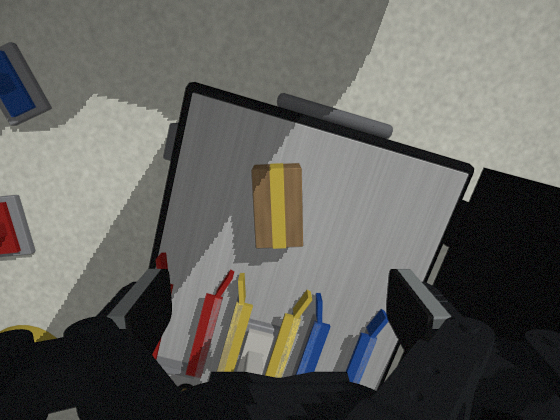

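The close view shows the carton square to the fingers at (278,206). Now I'll grasp it and carry it to a look above the tray.

```bash
python3 - <<'E'
from h import *
rot=down(np.pi+.34); p=[.4387,.1025]
movep([*p,.14],rot)
print(move_l([*p,.064],.08,until_force=6))
grab(30); s=get_state(); print(s['finger_gap'],s['grasp_force'],s['position'])
move_l([*p,.2],.2); s=get_state(); print(s['finger_gap'],s['grasp_force'])
# tray measured from top + wrist
movep([.42,-.25,.28],down(np.pi/2))
s=get_state(); print(s['finger_gap'],s['grasp_force'],s['clock'])
for c in ('top','wrist'):
    if c=='wrist': f,T=wrist()
    else: f=grab_frame(c); T=None
    m=silhouettes(c,'tray_in')
    print(c,tip_of(c,'tray_in')[:1],[np.round(atz(f,x['centre'],.004,T),3) for x in tip_of(c,'tray_in')[:1]])
    if m: print(m[0]['score'],m[0]['mask'].sum(),top_yaw(m[0]['mask'],f,T,.032))
save('w3',f)
E
```

```text
False
0.42001096331823906 30.908700227737427 [0.43899634 0.10254516 0.06430532]
0.4168898176858009 30.45110821723938
0.41949401623904137 30.472440719604492 10.275
top [] []
0.67 1379 (array([ 0.44826318, -0.29096768]), np.float64(0.11270499397691017), (140.36761474609375, 71.85917663574219))
wrist [] []
0.59 4969 (array([ 0.47513254, -0.28791971]), np.float64(-0.5885831019895403), (186.5635528564453, 95.79983520507812))
```

View pics/w3.png

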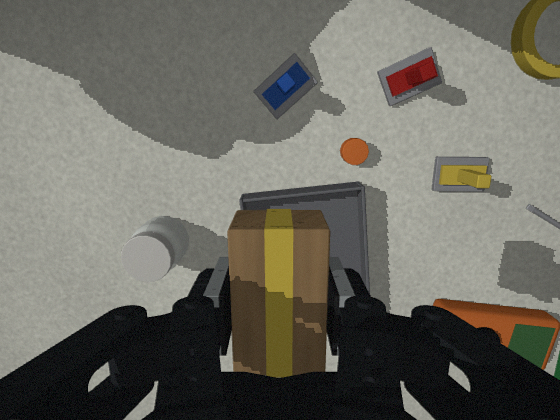

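The view shows the tray's near edge from (241,195) to (363,183), with the modules at blue (286,87), red (411,76) and yellow (463,175). I'll work out the tray pose from its corners and measure the modules too.

```bash
python3 - <<'E'
from h import *
f,T=wrist()
for p in [(241,195),(363,183)]: print('wr',atz(f,p,.032,T).round(4))
ft=grab_frame('top')
C=np.array([atz(ft,p,.032)[:2] for p in [(379,193),(458,179),(468,250),(388,261)]]); print(C.round(3).tolist(),C.mean(0))
for n in ('red','yellow','blue'):
    m=silhouettes('wrist','mod_'+n) if False else silhouettes('wrist',n+'_module')
    r=tip_of('wrist',n+'_module')
    if m: print(n,m[0]['score'],top_yaw(m[0]['mask'],f,T,.008))
    print([ (x['score'],atz(f,x['centre'],.028,T).round(4)) for x in r[:2]])
E
```

```text
wr [ 0.3779 -0.2663  0.032 ]
wr [ 0.5116 -0.2529  0.032 ]
[[0.525, -0.254], [0.551, -0.428], [0.395, -0.438], [0.376, -0.265]] [ 0.46191741 -0.34597109]
red 0.91 (array([ 0.55964716, -0.14088626]), np.float64(0.42170639873943533), (61.384761810302734, 40.54534912109375))
[(0.89, array([ 0.5609, -0.1387,  0.028 ]))]
yellow 0.73 (array([ 0.63079364, -0.24632719]), np.float64(0.00010296916323768752), (68.6427993774414, 40.54655838012695))
[(0.58, array([ 0.6305, -0.2493,  0.028 ]))]
blue 0.72 (array([ 0.4260499 , -0.15019119]), np.float64(0.7053750329095566), (59.491554260253906, 40.55388641357422))
[(0.88, array([ 0.4276, -0.1505,  0.028 ]))]
```

```bash
cat >> h.py <<'E'
TC=np.array([.4533,-.344]); TY=.1
CC=np.array([.516,.134]); CY=.037
def rot2(a,v): return R.from_euler('z',a).as_matrix()[:2,:2]@np.array(v)
def tray(x,y): return TC+rot2(TY,(x,y))
def casep(x,y): return CC+rot2(CY,(x,y))
def st(t=''):
    s=get_state(); print(t,'gap',round(s['finger_gap'],3),'gf',round(s['grasp_force'],1),'F',np.round(s['contact_force'],1),'pos',np.round(s['position'],4),'t',round(s['clock'],1)); return s
E
python3 - <<'E'
from h import *
p=tray(0,.036); r=down(np.pi/2+TY)
movep([*p,.12],r); print(move_l([*p,.012],.1,until_force=8)); st('place')
let_go(); move_l([*p,.2],.25)
h=casep(60,-10) if 0 else casep(.060,-.010); r=down(-np.pi/2+CY); print(h)
movep([*h,.22],r)
f,T,o=look([('blank_center',.088),('red_home',.088),('yellow_home',.088),('blue_home',.088),('lid_tab',.29)])
save('w4',f); st()
E
```

```text
False
place gap 0.411 gf 30.4 F [0.6 0.4 0.2] pos [ 0.4502 -0.3085  0.0126] t 13.0
[0.57632885 0.12622634]
blank_center [(0.81, [0.5799, 0.1253])]
red_home []
yellow_home [(0.61, [0.5768, 0.125])]
blue_home [(0.61, [0.5728, 0.1917])]
lid_tab []
 gap 1.001 gf 0.0 F [0.3 0.2 0.5] pos [0.5764 0.1258 0.2201] t 16.7
```

View pics/w4.png

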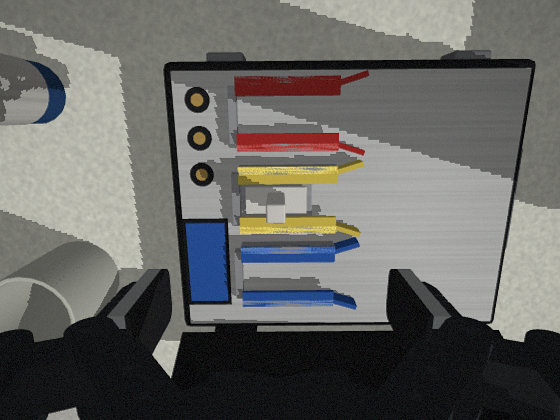

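The blank's post is at about (276,206), in line between the yellow lips, so I'll pull it out.

```bash
python3 - <<'E'
from h import *
h=np.array([.577,.1256]); r=down(-np.pi/2+CY)
print(move_l([*h,.083],.15,until_force=8)); grab(40); st('grip')
e=h-rot2(CY,(.105,0)); print(move_l([*e,.083],.06)); st('out')
f,T,o=look([('blank_center',.088)],'top')
move_l([*e,.2],.2); s=st('up')
p=tray(0,-.038); r=down(-np.pi/2+TY)
movep([*p,.16],r); st('tray'); f,T=wrist(); save('w5',f)
E
```

```text
False
grip gap 0.157 gf 39.5 F [-0.2 -0.9  2.1] pos [0.5773 0.1256 0.0833] t 18.4
False
out gap 0.161 gf 40.0 F [ 2.1 -0.1  6.1] pos [0.4718 0.1217 0.0833] t 20.3
blank_center [(0.66, [0.4722, 0.1308])]
up gap 0.156 gf 39.0 F [-0.1 -0.4 -2.6] pos [0.4703 0.1216 0.1983] t 21.2
tray gap 0.154 gf 39.0 F [-0.5 -0.8 -1.5] pos [ 0.4576 -0.3807  0.16  ] t 23.0
```

View pics/w5.png

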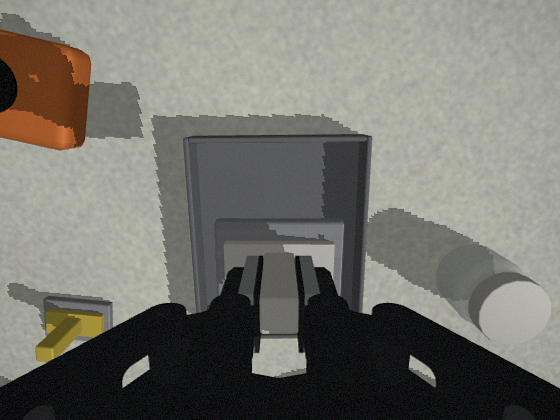

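The white blank is held over the tray's free end with the carton out of view. I'll place it, then fetch the blue module and stop above its mouth.

```bash
cat >> h.py <<'E'
TR={'red':-.078,'yellow':-.010,'blue':.058}
def fetch(n,p,y):
    "grasp module n near p, yaw y, bring to above its mouth, lower to panel; True if all as expected"
    a=y-np.pi/2; movep([*p,.2],down(a))
    f,T=wrist(); r=tip_of('wrist',n+'_module'); m=silhouettes('wrist',n+'_module')
    c=[atz(f,x['centre'],.028,T)[:2] for x in r if x['score']>.4][:1]
    print(n,'tip',np.round(c,4),'mask',top_yaw(m[0]['mask'],f,T,.008) if m else None)
    if c and np.hypot(*(c[0]-p))<.015: p=(c[0]+p)/2
    hit=move_l([*p,.023],.15,until_force=8)
    grab(45); s=st('grip')
    if hit or not .1<s['finger_gap']<.22: return False
    move_l([*p,.2],.25); st('up')
    e=casep(.060-.115,TR[n]); r=down(-np.pi/2+CY)
    movep([*e,.15],r); st('over')
    hit=move_l([*e,.081],.05,until_force=4); s=st('down '+str(hit))
    return hit and abs(s['position'][2]-.083)<.0025 and s['grasp_force']>25
def insert(n):
    z=get_state()['position'][2]+.0012; e=casep(.060-.115,TR[n]); r=down(-np.pi/2+CY)
    move_l([*e,z],.02)
    m=casep(-.012,TR[n]); print(move_l([*m,z],.05,until_force=15)); st('mid')
    h=casep(.065,TR[n]); print(move_l([*h,z],.04,until_force=15)); s=st('home'); d=rot2(-CY,s['position'][:2]-CC); print('case',d.round(4))
def leave(n):
    let_go(); p=get_state()['position']; move_l([*p[:2],.2],.2)
    look([(n+'_module',.088),(n+'_home',.088)])
E
python3 - <<'E'
from h import *
p=tray(0,-.038); print(move_l([*p,.029],.1,until_force=6)); st('place'); let_go(); move_l([*p,.2],.25)
ok=fetch('blue',np.array([.4268,-.1503]),.705); print(ok)
f,T=wrist(); save('w6',f)
E
```

```text
False
place gap 0.156 gf 39.0 F [ 0.2  0.5 -1.6] pos [ 0.4576 -0.3823  0.0297] t 24.5
blue tip [[ 0.4268 -0.1529]] mask (array([ 0.42644308, -0.15018819]), np.float64(0.7029843131989925), (60.980262756347656, 42.11436080932617))
grip gap 0.158 gf 45.7 F [0.3 0.4 2.9] pos [ 0.4269 -0.1516  0.0231] t 29.1
up gap 0.16 gf 45.2 F [-0.8 -0.1 -2.4] pos [ 0.4259 -0.1512  0.1988] t 30.0
over gap 0.158 gf 45.2 F [ 0.6 -0.4 -1.5] pos [0.4587 0.1893 0.1494] t 31.3
down True gap 0.154 gf 46.1 F [-0.4  1.   4.2] pos [0.4586 0.1899 0.0832] t 32.5
True
```

View pics/w6.png

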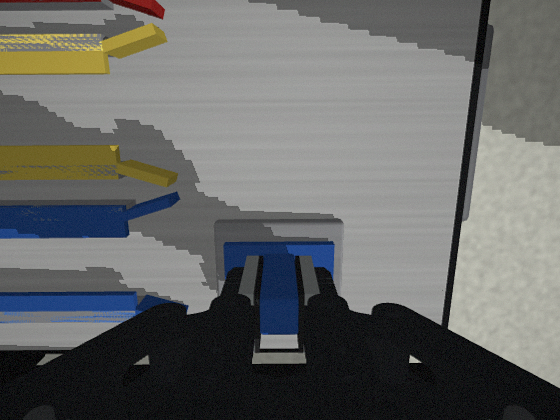

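The plate (rows 220 to about 305) is centred on the blue slot (lip gap centred near row 265), so I'll slide it in.

```bash
python3 - <<'E'
from h import *
insert('blue')
if get_state()['grasp_force']>20: leave('blue')
st()
E
```

```text
False
mid gap 0.154 gf 45.2 F [-0.1  1.1 -1.8] pos [0.5014 0.1915 0.0842] t 33.9
False
home gap 0.157 gf 45.5 F [-4.5 -0.6  0.2] pos [0.5762 0.1942 0.0837] t 35.9
case [0.0624 0.058 ]
blue_module [(0.56, [0.5746, 0.1945])]
blue_home [(0.67, [0.5748, 0.1945])]
 gap 1.002 gf 0.0 F [-0.8  0.6 -0.4] pos [0.5778 0.1941 0.1981] t 37.5
```

```bash
sed -i 's/casep(.065,TR\[n\])/casep(.072,TR[n])/' h.py; python3 - <<'E'
from h import *
h=casep(.062,TR['blue']); move_l([*h,.084],.2); grab(45)
z=.0845; h=casep(.072,TR['blue']); print(move_l([*h,z],.03,until_force=15)); s=st('push'); print(rot2(-CY,s['position'][:2]-CC))
let_go(); p=s['position']; move_l([*p[:2],.2],.25)
ok=fetch('yellow',np.array([.6305,-.2485]),0.0); print(ok)
if ok: insert('yellow'); 
if ok and get_state()['grasp_force']>20: leave('yellow')
f=grab_frame('top'); save('t2',f); st()
E
```

```text
True
push gap 0.158 gf 44.8 F [-1.6  0.8  4.3] pos [0.576  0.1943 0.0846] t 39.1
[0.06220813 0.05805153]
yellow tip [[ 0.6293 -0.2445]] mask (array([ 0.63070221, -0.24667133]), np.float64(0.0007663041228171911), (59.4796257019043, 40.15769577026367))
grip gap 0.154 gf 44.4 F [ 0.2 -0.9  1.1] pos [ 0.6302 -0.2466  0.0232] t 44.2
up gap 0.159 gf 43.9 F [-0.3 -0.1 -1.8] pos [ 0.6289 -0.246   0.1981] t 45.0
over gap 0.158 gf 43.9 F [-0.1 -0.5 -1.9] pos [0.4627 0.1214 0.1503] t 46.6
down True gap 0.154 gf 44.9 F [-0.4  0.1  4.6] pos [0.4611 0.122  0.0832] t 47.8
True
False
mid gap 0.158 gf 43.9 F [-0.8  0.5 -2.7] pos [0.5039 0.1236 0.0843] t 49.1
True
home gap 0.157 gf 45.2 F [-1.4  0.   5.6] pos [0.5791 0.1264 0.0835] t 50.9
case [ 0.0628 -0.01  ]
yellow_module [(0.89, [0.578, 0.1278])]
yellow_home [(0.75, [0.5796, 0.1264]), (0.6, [0.5776, 0.1265])]
 gap 0.996 gf 0.0 F [0.1 0.1 0. ] pos [0.5771 0.1261 0.1983] t 52.5
```

View pics/t2.png

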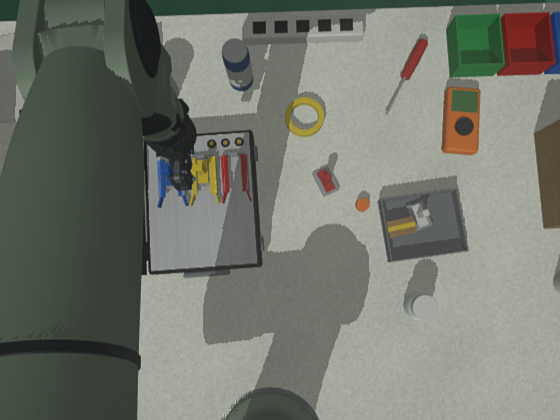

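Blue and yellow are stopped firmly at case x of about 62.5 mm. The carton (402,228) and blank (422,214) are in the tray. Red is next.

```bash
python3 - <<'E'
from h import *
ok=fetch('red',np.array([.5602,-.1395]),.422); print(ok)
if ok: insert('red')
if ok and get_state()['grasp_force']>20: leave('red')
movep([.45,-.2,.40],down(np.pi)); st()
f,T,o=look([('red_module',.088),('yellow_module',.088),('blue_module',.088),('red_home',.088),('yellow_home',.088),('blue_home',.088)])
f,T,o=look([('carton_center',.018),('blank_center',.032),('red_module',.088),('yellow_module',.088),('blue_module',.088),('red_home',.088),('yellow_home',.088),('blue_home',.088),('lid_tab',.3)],'top'); 
for n in ('carton_center','blank_center'):
    if o[n]: print(n,rot2(-TY,np.array(o[n][0][1])-TC))
save('t3',f)
f=grab_frame('scene');save('s3',f)
E
python3 -c "
import cv2;a=cv2.imread('pics/t3.png');b=cv2.imread('pics/s3.png')
import numpy as np
c=np.vstack([np.hstack([cv2.resize(a[120:290,0:280],(560,340))]),])
d=cv2.resize(b[130:310,140:500],(720,360)); cv2.imwrite('pics/t3c.png',cv2.resize(a[90:290,10:490],(800,333))); cv2.imwrite('pics/s3c.png',d)"
```

```text
red tip [[ 0.5597 -0.1408]] mask (array([ 0.56166345, -0.14061923]), np.float64(0.42121261538382104), (58.77215576171875, 39.961116790771484))
grip gap 0.157 gf 44.4 F [-1.  -0.   2.3] pos [ 0.5602 -0.1402  0.0232] t 55.7
up gap 0.152 gf 43.9 F [-0.1  0.4 -1.6] pos [ 0.559  -0.1398  0.1985] t 56.5
over gap 0.159 gf 43.9 F [ 0.3 -0.1 -1.2] pos [0.4644 0.0536 0.1496] t 57.4
down True gap 0.156 gf 44.8 F [-1.4 -0.6  4.8] pos [0.4636 0.054  0.0832] t 58.7
True
False
mid gap 0.158 gf 43.9 F [-0.5 -0.3 -1.2] pos [0.5064 0.0556 0.0843] t 59.9
True
home gap 0.159 gf 45.1 F [-1.1 -0.4  4.9] pos [0.582  0.0584 0.0835] t 61.7
case [ 0.0632 -0.078 ]
red_module [(0.74, [0.5798, 0.058])]
red_home [(0.56, [0.5815, 0.0565])]
 gap 1.003 gf 0.0 F [ 0.7 -0.8 -0.4] pos [ 0.4502 -0.1995  0.3992] t 64.6
red_module [(0.64, [0.5793, 0.0573])]
yellow_module [(0.62, [0.5784, 0.1265])]
blue_module []
red_home []
yellow_home [(0.86, [0.5802, 0.1265])]
blue_home []
carton_center [(0.8, [0.4483, -0.2961])]
blank_center []
red_module [(0.38, [0.571, 0.1873])]
yellow_module [(0.84, [0.5769, 0.1223]), (0.64, [0.5506, 0.1291])]
blue_module [(0.73, [0.5752, 0.1913]), (0.35, [0.5505, 0.1918])]
red_home [(0.8, [0.5812, 0.0594])]
yellow_home [(0.79, [0.5746, 0.1244])]
blue_home [(0.9, [0.5724, 0.1902])]
lid_tab [(0.6, [0.5085, 0.354]), (0.25, [0.469, 0.0832])]
carton_center [-0.000193    0.04815987]
```

View pics/t3c.png

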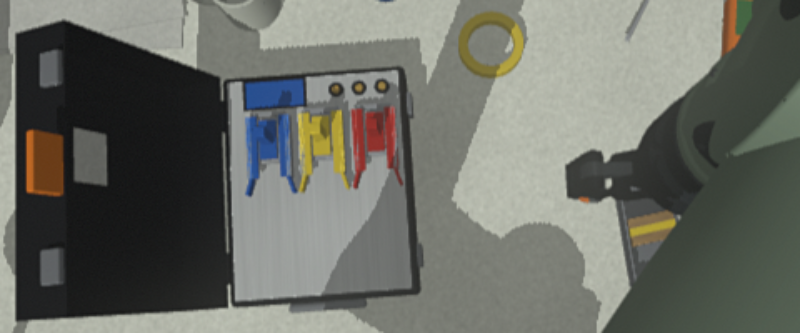

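View pics/s3c.png

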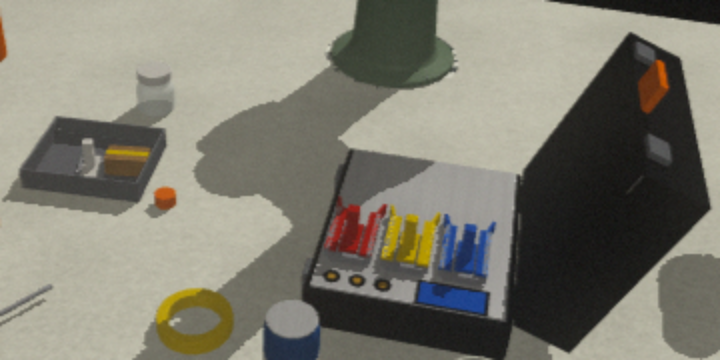

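All three modules are home and both packed items lie in the tray. The lid tab matches an opening of about 1.94 rad. I'll push on its outer face with shut fingers and follow the arc down.

```bash
cat >> h.py <<'E'
W=.011; HZ=.061
def tabp(t,r,n): return np.array([-np.cos(t)*r+np.sin(t)*n, np.sin(t)*r+np.cos(t)*n])
def tcp(t,gap=0):
    "TCP for shut fingers touching the tab's outer face at lid angle t"
    b=tabp(t,.262,.012); y=b[0]
    if t>np.pi/2: y=max(y,tabp(t,.275,.012)[0])
    return np.array([*casep(0,.12+y+W+gap),HZ+b[1]])
LR=down(-np.pi/2+CY)
E
python3 - <<'E'
from h import *
t=1.94; p=tcp(t,.02); print(p); grab(20)
movep([.45,.1,.45],LR)
movep([*p[:2],.42],LR); print(move_l(p,.1,until_force=5)); st('beside')
q=tcp(t,-.03); q[2]=p[2]; print(move_l(q,.04,until_force=3)); s=st('touch')
d=rot2(-CY,s['position'][:2]-CC); print(d, 'expected y', .12+tabp(t,.275,.012)[0]+W)
save('w7',wrist()[0]); save('s7',grab_frame('scene'))
E
```

```text
[0.50632924 0.39525249 0.30101466]
False
beside gap 0.001 gf 0.0 F [ 0.7 -0.4  0.5] pos [0.5067 0.3954 0.3018] t 70.0
True
touch gap -0.004 gf 0.2 F [-0.2  0.5  0.5] pos [0.507  0.3755 0.301 ] t 70.6
[-7.18017659e-05  2.41717225e-01] expected y 0.24143142220670238
```

View pics/s7.png

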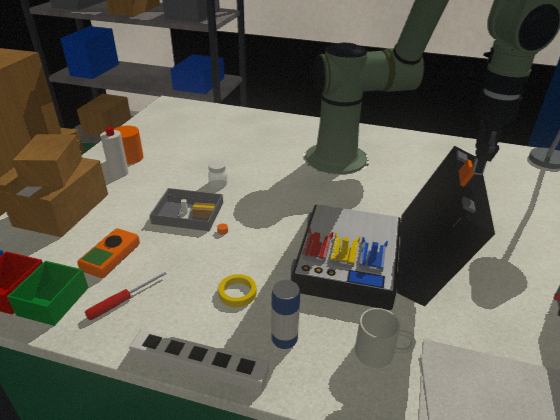

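The fingers touch the tab at (466,172) from outside, exactly where the model predicted. Now I'll swing the lid shut along the arc.

```bash
python3 - <<'E'
from h import *
for t in np.arange(1.88,.05,-.08):
    hit=move_l(tcp(t,-.004 if t>1.2 else 0),.08,until_force=30)
    s=get_state(); F=s['contact_force']
    print(round(t,2),F.round(1),np.round(s['position'][1:],3),hit)
    if hit or np.linalg.norm(F)>35: break
else:
    p=tcp(0); p[2]-=.012; print(move_l(p,.03,until_force=22)); st('shut')
    save('s8',grab_frame('scene'))
E
```

```text
1.88 [-1.   2.   0.8] [0.356 0.307] False
1.8 [ 0.2  0.6 -0.1] [0.335 0.313] False
1.72 [ 0.3 -0.1 -0.1] [0.313 0.318] False
1.64 [ 0.3  0.4 -0.4] [0.291 0.321] False
1.56 [-0.6  1.3  0.7] [0.27  0.323] False
1.48 [-0.4 -0.2 -0.3] [0.249 0.323] False
1.4 [ 0.2 -0.6  0.1] [0.228 0.321] False
1.32 [ 0.5 -0.2 -0.4] [0.207 0.318] False
1.24 [ 0.1 -0.1  0.1] [0.186 0.313] False
1.16 [-0.1  0.6 -0.6] [0.17  0.306] False
1.08 [-0.1 -0.1 -0.3] [0.151 0.297] False
1.0 [-0.1 -0.  -0.9] [0.133 0.287] False
0.92 [-0.1 -0.8 -0. ] [0.115 0.276] False
0.84 [ 0.2  1.  -0.3] [0.098 0.264] False
0.76 [ 0.5 -0.1 -0.2] [0.083 0.25 ] False
0.68 [ 0.8 -0.5  0.2] [0.068 0.234] False
0.6 [-0.1  0.1 -0.6] [0.055 0.218] False
0.52 [-0.1  0.4  0.9] [0.043 0.201] False
0.44 [ 0.3 -0.2  0.1] [0.033 0.183] False
0.36 [ 0.3 -0.4 -0.1] [0.024 0.164] False
0.28 [ 0.5 -0.3 -0.2] [0.017 0.145] False
0.2 [0.2 0.6 0. ] [0.011 0.125] False
0.12 [ 0.7 -1.4 -0.3] [0.006 0.104] False
True
shut gap -0.002 gf 3.3 F [-0.7 -1.4  7. ] pos [ 0.5218 -0.0009  0.0731] t 81.2
```

```bash
python3 - <<'E'
from h import *
p=get_state()['position']; q=p.copy(); q[2]-=.012; print(move_l(q,.03,until_force=25)); st('again')
move_l([p[0],p[1]-.01,.25],.15); movep([.40,-.05,.4],down(np.pi)); st()
look([('lid_tab',.068),('carton_center',.018),('blank_center',.032)],'scene')
save('s9',grab_frame('scene'))
E
```

```text
True
again gap 0.0 gf 3.2 F [-1.9 -0.3  7.7] pos [ 0.5218 -0.001   0.073 ] t 81.4
 gap 0.001 gf 0.0 F [ 0.4 -0.4  0.6] pos [ 0.4    -0.0499  0.3994] t 84.1
lid_tab [(0.7, [0.517, -0.0075])]
carton_center [(0.55, [0.4582, -0.2884])]
blank_center [(0.5, [0.4696, -0.3512])]
```

View pics/s9.png

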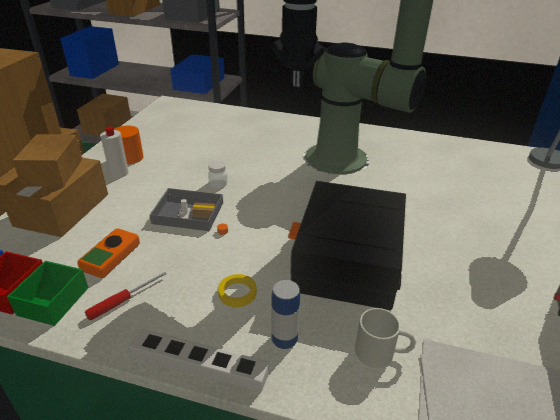

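The lid is shut with the tab at (296,231) and its top at 73 mm. The carton and blank are inside the tray at (203,210), and the bystanders are undisturbed. I'll hand it in.

```bash
python3 -c "
from cell import *
print(sign_off())"
```

```text
the job is handed in; nothing more can be done
None
```

I handed the job in at about 84 s of the 200 s: the carton and white blank are in the tray, all three modules are home in their own tracks, and the lid is fully closed; `sign_off()` returned no verdict.

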